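Hang the tension weight on the labeller's dancer arm

TASK

Pick up the steel tension weight with the orange tab and hang its hook on the cross pin of the sprung dancer arm. The weight is off-centre and hangs tilted: ease it down slowly with the arm until the arm carries all of the load before you release, and let go so gently that the arm does not jump or bounce and the weight does not swing; never force the arm down. Leave the weight hanging still, and leave the label roll, the jar and the guide roller where they are.

Things in the scene. Friction and masses are not known exactly. Their poses are not given: they have to be found in the camera images.
- stand: Fixed dancer-arm stand: white base plate, 30 mm square grey post 241 mm high (centred at x = 180, y = 55 mm), black spring box. Origin on the table straight below the cross pin (arm empty); x runs from the pin towards the arm's pivot, y is parallel to the pin, z up. It carries the arm, a flat aluminium bar 22 mm high, 8 mm thick, its centre plane at y = 28 mm.
- pin (a point): Middle of the steel cross pin at the arm's free end (moves with the arm), 225 mm above the table when the arm is empty. The pin is 10 mm in diameter, parallel to the stand's y axis, free for 38 mm between two red collars of 22 mm diameter: one at its -y end, one against the arm at +y.
- dancer (a joint): Angle of the dancer arm in rad: 0 level against its top stop, growing as the pin end sinks, 0.6 at the bottom stop; pin 180 mm from the pivot. A spring, lightly damped, holds it up: it stays at 0 until about 2 N presses on the pin, then sinks about 11 mm per further newton. How far the weight pulls it down depends on the weight's mass, which differs each time.
- weight: Tension weight, standing on the table: steel block 76 x 46 x 28 mm (x, y, z), dark hook plate 12 mm thick in y, orange tab on top, 185 mm high in all. Origin: centre of the underside. Mass 0.35 to 0.9 kg. Centre of mass near x = 4, z = 39 mm, but the hook is at x = 22: hanging freely it rests turned -0.23 rad about its y axis (-x side lower, tab leaning to -x).
- notch (a point): Where the pin's axis lies when the weight hangs properly: x = 22, z = 115 mm from the weight's origin, in a V notch open downwards (mouth 19 mm wide in x) between the stem (-x side) and the lip (+x side), which ends 12 mm below this point. Below the lip, 75 mm are open to +x down to the block: the pin enters there, with the weight's +x along the stand's +x; then the notch comes down on it.
- tab (a point): Centre of the orange grip tab on top of the weight (28 mm in x, 14 mm thick in y, 42 mm high), 22 mm along +x and 166 mm up from the weight's origin. Pinch it across y.
- roll: White label roll lying flat, 84 mm in diameter, 50 mm high; origin at the centre of its underside. Leave alone.
- jar: Jar with white cap, 60 mm in diameter, 80 mm high; origin at the centre of its underside. Leave alone.
- roller: Black rubber guide roller standing on end, 32 mm in diameter, 85 mm high; origin at the centre of its underside. Leave alone.
Things that resemble listed ones, but are neither listed nor needed, are in the scene too. Of the things that look like the weight, take the one that is farthest to the robot's left at the start.

How it is judged:
By the outcome, as a careful person would: the job done as asked, in the order asked, and still so for the second after the job is handed in, with the robot touching nothing.
It also fails if it takes over 64 s, if anything falls off the work surface, if the arm or the gripper's body presses on something with over 40 N, if the wrist force passes 120 N, or if a joint passes its speed limit or range.

ROBOT

A 6-joint arm with a two-finger parallel gripper is mounted at the origin on the work surface. World frame = base frame: x ahead of the robot, y to its left, z up, the work surface at z = 0. Lengths are in mm, angles in rad, forces in N, time in s.
With the tool pointing down it reaches from about 300 to 875 mm from the base axis. Payload 4.2 kg.
Tool frame: the origin (TCP) lies midway between the tips of the shut fingers; the grasp point (between the pads) lies 19 mm behind it; z points along the fingers, y is the line along which they close (so a half turn about z gives the same grasp; the last joint's range is limited). The gripper opens to 85 mm and grips with 20 to 120 N. Pads are 22 mm wide; open, the fingers measure 114 mm over their backs; the gripper's body (76 mm by 85 mm) begins 54 mm behind the grasp point. The pads swing forward as they close: fully open they stand 13 mm farther back than shut.
Start: joints at [1.304, 0.32, 1.565, -0, 1.257, -0.02], TCP at [140.475, 557.591, 231.338] pointing down, gripper open.
Joint ranges: [-3.11, 3.11], [-0.84, 2.01], [0.21, 2.61], [-1.34, 4.49], [0.05, 2.63], [-2.56, 2.56]. Speed limits (rad/s): [2.57, 2.57, 3.14, 3.14, 3.14, 3.14].

INTERFACE

Orientations are given as a unit quaternion [w, x, y, z].
In Python, from rig import status, cams, bot gives the robot as it stands.
- The arm moves only by the shell command python3 -m jog 'ROWS'. ROWS is JSON, a list of rows, each a list of 3 entries, a list of its own where there are three numbers: the shift along the world's x, y, z in m, then the turn, a rotation vector about the world's x, y, z in rad, then the finger opening in m, from 0 to 0.0854. In form: [[[tx, ty, tz], [wx, wy, wz], jaw], ...]. A call has exactly 5 rows; each row is the pose to reach, as a shift and turn from the pose commanded when the call began; what a row does not reach only later rows make up. A row lasts 1/10 s, in which the tool goes at most 50 mm and 8.59 degrees, less where a joint would pass 70% of its speed; a pose out of reach is approached as far as the arm can. A call with a gripper value outside its range is refused whole. The fingers move at their own pace and stop on an object; the grip force is fixed at half the most. Time passes only in rows, so rows that repeat a pose let the fingers close, or fill a call up. It gives the time, the measured TCP pose, the force, the opening and the grip force at its end, in the units of the state.
- status.read_state(): the state, without advancing time (a new reading comes with each control period).
- cams.snapshot(name): name is "side" or "top"; returns the picture (400x640x3 uint8, red, green, blue); there is no depth.
- cams.calibration(name): a dict with "fx", "fy", "cx", "cy" (pixels), "R" (3x3) and "t" (3): a world point X has camera coordinates R X + t. Camera axes: x right, y down, z forward; pixel columns grow to the right and rows downward; lengths in mm; the calibration is good to about 2 mm. A picture is of the moment at which its call begins. calibration takes no time and is no camera call.
- bot.hand_in(): hands the job in; it is judged then, once.
The state is a dict: "time_s": time; "qpos": joint angles; "qvel": joint speeds; "tau": joint torques, N m; "position": TCP position; "eef_rot": TCP orientation; "contact_force": force on the tool from outside, world axes, zero at the start; "moment": the same for the moment, N m; "gripper_width": finger opening in mm; "finger_force": force on a finger pad.
Only numpy, scipy, OpenCV 4.12 (cv2) and the standard library are available. Lean on these libraries where they do the work, as an engineer would, in place of code of your own. Each camera call takes 0.05 s, during which the arm holds its last target. There are 200 camera calls.

## Working session

There is one attempt and no reset: what is moved stays moved. The work goes in short steps, Python scripts to look and compute and a shell command to move; the robot and the scene stay as the last step left them, time stands still between calls to the robot, and variables do not carry over. Pictures are saved under pics/ and viewed, at most 10 in all, crops included, and the job is handed in when it is done.

```bash
mkdir -p pics; ls; python3 - <<'E'
from rig import status, cams, bot
import cv2,numpy as np
for n in("side","top"):
    cv2.imwrite(f"pics/{n}0.png",cams.snapshot(n)[:,:,::-1])
    c=cams.calibration(n); R=np.array(c["R"]);print(n,c["fx"],c["fy"],c["cx"],c["cy"],"cam at",-R.T@np.array(c["t"]),R.round(3).tolist())
s=status.read_state();print(s)
E
```

```text
pics
side 517.4098319572514 517.4098319572514 318.3480196492983 200.43877296946684 cam at [ 487.08152403 -763.1601626  1015.30053474] [[0.991, -0.133, 0.014], [-0.094, -0.765, -0.637], [0.096, 0.63, -0.77]]
top 477.6487989794563 477.6487989794563 312.6740186686603 204.62428710458593 cam at [ 402.28524191  -42.81317    1317.78590281] [[0.014, -1.0, 0.022], [-0.987, -0.017, -0.162], [0.162, -0.02, -0.987]]
{'time_s': 0.1, 'qpos': array([ 1.30403473e+00,  3.20272412e-01,  1.56558526e+00,  3.46997555e-06,
        1.25741433e+00, -1.99961909e-02]), 'qvel': array([-0.00176143, -0.00421586, -0.00200754, -0.00078772, -0.00125952,
       -0.00132559]), 'tau': array([-6.34281532e-04, -4.16406798e+01, -2.34704053e+01, -1.36365625e-04,
        4.78021291e-03,  7.83003060e-06]), 'position': array([140.33440879, 557.15776451, 230.52985471]), 'eef_rot': array([-1.21612975e-04,  1.23070379e-01,  9.92397590e-01, -8.30825032e-04]), 'contact_force': array([-0.7332496 , -0.27922061, -0.48473527]), 'moment': array([-0.01811597,  0.05114122,  0.02212814]), 'finger_force': 0.0, 'gripper_width': 85.4614303903169}
```

View pics/side0.png

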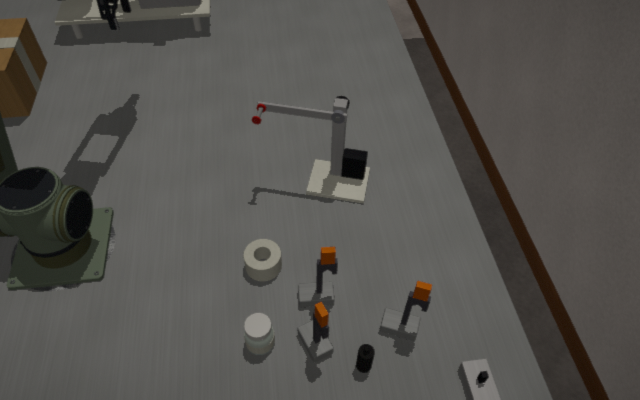

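View pics/top0.png

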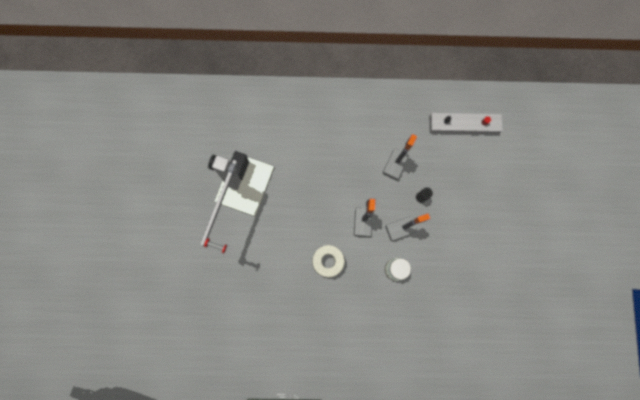

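The side picture shows three look-alike weights with tabs at (328,255), (322,315) and (423,291). In the top picture, where left is +y, the leftmost one is the block at (363,220) with its tab at (371,205); this is the target, matching side (328,255). The pin collars are at side (261,107)/(257,120) and top (206,242)/(225,248). I'll zoom in next.

```bash
python3 - <<'E'
import cv2,numpy as np
s=cv2.imread("pics/side0.png");t=cv2.imread("pics/top0.png")
def c(im,x,y,w,h):  # ->400x300
    o=cv2.resize(im[y:y+h,x:x+w],(400,300),interpolation=cv2.INTER_CUBIC)
    return cv2.convertScaleAbs(o,alpha=1.5)
a=np.vstack([np.hstack([c(s,280,240,80,60),c(t,335,185,80,60)]),np.hstack([c(s,240,90,160,120),c(t,190,140,160,120)])])
cv2.imwrite("pics/z.png",a)
E
```

```text
(no output)
```

View pics/z.png

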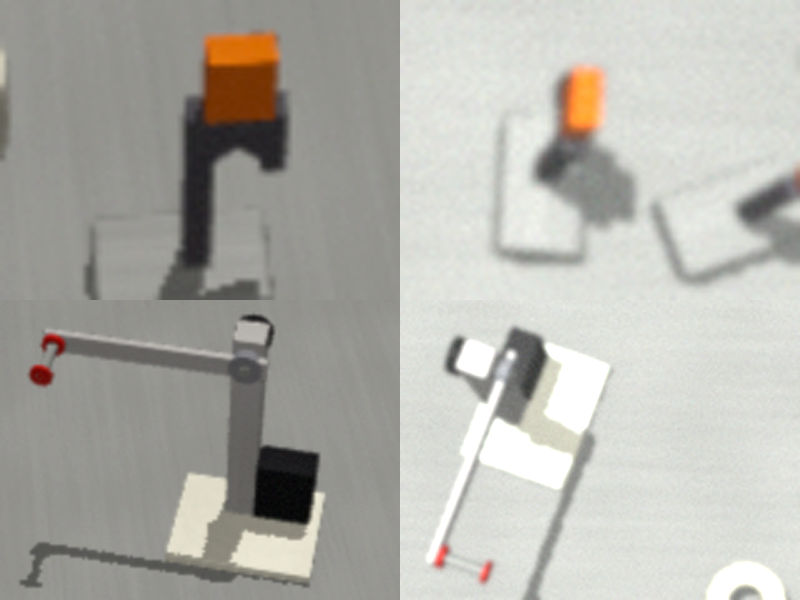

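```bash
cat > h.py <<'E'
import numpy as np,cv2
from scipy.optimize import least_squares
from rig import cams,status
C={n:cams.calibration(n) for n in("side","top")}
def proj(n,P):
    c=C[n];p=np.atleast_2d(P)@np.array(c["R"]).T+np.array(c["t"])
    return np.c_[c["fx"]*p[:,0]/p[:,2]+c["cx"],c["fy"]*p[:,1]/p[:,2]+c["cy"]]
def tri(a,b):  # side pixel, top pixel -> world point, residual px
    r=least_squares(lambda X:np.r_[proj("side",X)[0]-a,proj("top",X)[0]-b],[500,0,100.])
    return r.x,np.abs(r.fun).max()
def T(p,L):
    c,s=np.cos(p[2]),np.sin(p[2]);L=np.atleast_2d(L).astype(float)
    return np.c_[p[0]+c*L[:,0]-s*L[:,1],p[1]+s*L[:,0]+c*L[:,1],L[:,2]]
def blobs(im,kind):
    h=cv2.cvtColor(im,cv2.COLOR_RGB2HSV)
    lo,hi=((6,150,90),(18,255,255)) if kind=="orange" else ((0,150,70),(4,255,255))
    m=cv2.inRange(h,lo,hi)
    if kind=="red": m|=cv2.inRange(h,(172,150,70),(180,255,255))
    n,l,st,ce=cv2.connectedComponentsWithStats(m)
    return [(st[i,4],ce[i].round(1)) for i in range(1,n) if st[i,4]>4]
def boxc(n,p,c,d):  # silhouette centroid of a box
    P=np.array([[c[0]+i*d[0]/2,c[1]+j*d[1]/2,c[2]+k*d[2]/2] for i in(-1,1) for j in(-1,1) for k in(-1,1)])
    M=cv2.moments(cv2.convexHull(proj(n,T(p,P)).astype(np.float32)));return np.array([M["m10"],M["m01"]])/M["m00"]
E
python3 - <<'E'
from h import *
im={n:cv2.imread(f"pics/{n}0.png")[:,:,::-1].copy() for n in C}
B={}
for n in C:
    for k in("orange","red"): B[n,k]=blobs(im[n],k);print(n,k,B[n,k])
near=lambda n,k,q:min((b[1] for b in B[n,k]),key=lambda c:np.hypot(*(c-q)))
os,ot=near("side","orange",(328,255)),near("top","orange",(371,205))
def fw(p):
    return np.r_[boxc("side",p,(22,0,166),(28,14,42))-os,boxc("top",p,(22,0,166),(28,14,42))-ot,
     .5*(proj("side",T(p,[[-38,23,28],[38,23,28]]))-[[299,283],[333,281.6]]).ravel(),
     .5*(proj("top",T(p,[[38,23,28],[-38,23,28],[-38,-23,28]]))-[[355.6,208],[354.4,235],[371.6,236.6]]).ravel()]
r=least_squares(fw,[450,-150,0]);print("weight",r.x,r.fun.round(1)); w=r.x
print("tab",T(w,[22,0,166]))
def fs(p):
    L=[[0,21.5,225],[0,-21.5,225]];Q=[[180,20,225],[180,55,241]]
    return np.r_[(proj("side",T(p,L))-[near("side","red",(261,107)),near("side","red",(257,120))]).ravel(),
     (proj("top",T(p,L))-[near("top","red",(206,242)),near("top","red",(225,248))]).ravel(),
     .5*(proj("side",T(p,Q))-[[338,117.2],[340.4,102]]).ravel(),.5*(proj("top",T(p,Q))-[[233.2,164.8],[218.8,164]]).ravel()]
r=least_squares(fs,[350,250,-.3]);print("stand",r.x,r.fun.round(1))
for nm,a,b in(("roll",(262,247),(329,262)),("jar",(258,324),(400,268)),("roller",(366,351),(426,193))):print(nm,tri(a,b))
E
```

```text
side orange [(np.int32(88), array([327.7, 249.7])), (np.int32(102), array([423.4, 285.4])), (np.int32(123), array([321.2, 309.1]))]
side red [(np.int32(28), array([261.2, 105.8])), (np.int32(28), array([255.8, 118.3])), (np.int32(5), array([257.6, 122.6]))]
top orange [(np.int32(65), array([410.9, 140.8])), (np.int32(75), array([371. , 204.7])), (np.int32(65), array([422.5, 217.9]))]
top red [(np.int32(30), array([486.5, 119.8])), (np.int32(10), array([206. , 242.2]))]
weight [ 5.71295188e+02 -2.03283897e+02 -4.68654591e-02] [ 0.1  3.5 -1.7  0.1 -0.7 -0.7 -0.4 -1.2 -0.7 -0.6 -0.8 -0.3 -0.9 -0.6]
tab [[ 593.27103204 -204.31456007  166.        ]]
stand [ 4.87858857e+02  1.72679549e+02 -3.86037486e-01] [ 1.6 -2.7  1.1 -3.4 -6.6 -2.3 10.6  5.1 -0.2 -0.   0.4  0.  -0.2  2.3
 -0.4 -1. ]
roll (array([ 461.00724322, -111.3387701 ,   76.35464449]), np.float64(1.6761001044915247))
jar (array([ 444.37353734, -294.86040396,   80.88545629]), np.float64(0.22273187231814973))
roller (array([ 645.43117335, -370.66367365,   67.86375303]), np.float64(0.3564278722051313))
```

```bash
python3 - <<'E'
from h import *
os,ot=(327.9,255.4),(371.5,205.0)
def fw(p):
    return np.r_[boxc("side",p,(22,0,166),(28,14,42))-os,boxc("top",p,(22,0,166),(28,14,42))-ot,
     .5*(proj("side",T(p,[[-38,23,28],[38,23,28]]))-[[298.6,282.6],[332.6,281.2]]).ravel(),
     .5*(proj("top",T(p,[[38,23,28],[-38,23,28],[-38,-23,28]]))-[[355.2,207.6],[354,234.6],[371.2,236.2]]).ravel()]
r=least_squares(fw,[450,-150,0]);print("weight",r.x,r.fun.round(1)); w=r.x
print("tab",T(w,[22,0,166]))
def fs(p):
    L=[[0,21.5,225],[0,-21.5,225]];Q=[[180,20,225],[180,55,241]]
    return np.r_[(proj("side",T(p,L))-[(260.9,106.9),(255.7,119.7)]).ravel(),
     (proj("top",T(p,L))-[(206.1,242.1),(223.7,248.1)]).ravel(),
     .5*(proj("side",T(p,Q))-[[337.7,116.9],[340.1,101.7]]).ravel(),.5*(proj("top",T(p,Q))-[[232.9,164.5],[218.5,163.7]]).ravel()]
r=least_squares(fs,[350,250,-.3]);print("stand",r.x,r.fun.round(1))
print(tri((260.9,106.9),(206.1,242.1)),tri((255.7,119.7),(223.7,248.1)))
E
```

```text
weight [ 5.70737427e+02 -2.07613312e+02 -6.56893477e-02] [-0.  -0.1 -0.3  0.1 -0.4  0.2 -0.1  0.   0.4 -0.4  0.1 -0.1 -0.1 -0.2]
tab [[ 592.68997794 -209.05743866  166.        ]]
stand [ 4.84553916e+02  1.57134274e+02 -2.99632415e-01] [ 0.2  0.5  0.9 -0.1 -0.3  0.1 -0.  -0.  -0.   0.2 -0.   0.1  0.   2.4
 -0.5 -0.4]
(array([490.77543949, 176.59567406, 227.51950547]), np.float64(0.07385133558790358)) (array([477.0958081 , 136.42044342, 225.33589635]), np.float64(0.43971278452266915))
```

```bash
python3 -m jog '[[[0.0,-0.02,0.04],[0,0,0.04],0.05],[[0.015,-0.05,0.07],[0,0,0.08],0.05],[[0.035,-0.085,0.09],[0,0,0.12],0.05],[[0.06,-0.125,0.09],[0,0,0.16],0.05],[[0.083,-0.165,0.09],[0,0,0.18],0.05]]'
python3 -m jog '[[[0.023,-0.039,0],[0,0,0],0.05],[[0.046,-0.078,0],[0,0,0],0.05],[[0.069,-0.117,0],[0,0,0],0.05],[[0.092,-0.156,0],[0,0,0],0.05],[[0.115,-0.195,0],[0,0,0],0.05]]'
python3 -m jog '[[[0.023,-0.039,0],[0,0,0],0.05],[[0.046,-0.078,0],[0,0,0],0.05],[[0.069,-0.117,0],[0,0,0],0.05],[[0.092,-0.156,0],[0,0,0],0.05],[[0.115,-0.195,0],[0,0,0],0.05]]'
```

```text
time_s: 0.6
position: [224.1, 391.2, 321.7]
eef_rot: [0.0, 0.032, 0.999, 0.0]
contact_force: [1.6, -0.0, 0.2]
gripper_width: 49.7
finger_force: 0.0
time_s: 1.1
position: [338.8, 195.8, 321.2]
eef_rot: [0.0, 0.033, 0.999, 0.0]
contact_force: [1.1, 0.5, -0.0]
gripper_width: 50.4
finger_force: 0.0
time_s: 1.6
position: [453.9, 0.7, 321.1]
eef_rot: [-0.0, 0.034, 0.999, 0.0]
contact_force: [1.2, 0.8, 0.4]
gripper_width: 50.0
finger_force: 0.0
```

```bash
python3 -m jog '[[[0.025,-0.038,0],[0,0,0],0.05],[[0.05,-0.076,0],[0,0,0],0.05],[[0.075,-0.114,0],[0,0,0],0.05],[[0.1,-0.152,0],[0,0,0],0.05],[[0.125,-0.19,-0.01],[0,0,0],0.05]]'
python3 -m jog '[[[0.014,-0.02,-0.03],[0,0,0],0.05],[[0.014,-0.02,-0.07],[0,0,0],0.05],[[0.014,-0.02,-0.09],[0,0,0],0.05],[[0.014,-0.02,-0.09],[0,0,0],0.05],[[0.014,-0.02,-0.09],[0,0,0],0.05]]'
python3 - <<'E'
from h import *
o=[]
for n,(x,y) in(("side",(328,255)),("top",(371,205))):
    im=cams.snapshot(n)[:,:,::-1];print(proj(n,status.read_state()["position"]))
    o.append(cv2.resize(im[y-50:y+50,x-40:x+40],(400,500),interpolation=cv2.INTER_CUBIC))
cv2.imwrite("pics/a.png",cv2.convertScaleAbs(np.hstack(o),alpha=1.5))
E
```

```text
time_s: 2.1
position: [579.7, -189.3, 312.0]
eef_rot: [0.001, 0.034, 0.999, -0.0]
contact_force: [0.5, 0.7, 0.6]
gripper_width: 50.1
finger_force: 0.0
time_s: 2.6
position: [592.7, -207.4, 221.6]
eef_rot: [-0.0, 0.033, 0.999, 0.0]
contact_force: [-0.3, -0.9, -0.4]
gripper_width: 49.6
finger_force: 0.0
[[328.80868734 237.91579517]]
[[374.0401152  200.90874095]]
```

View pics/a.png

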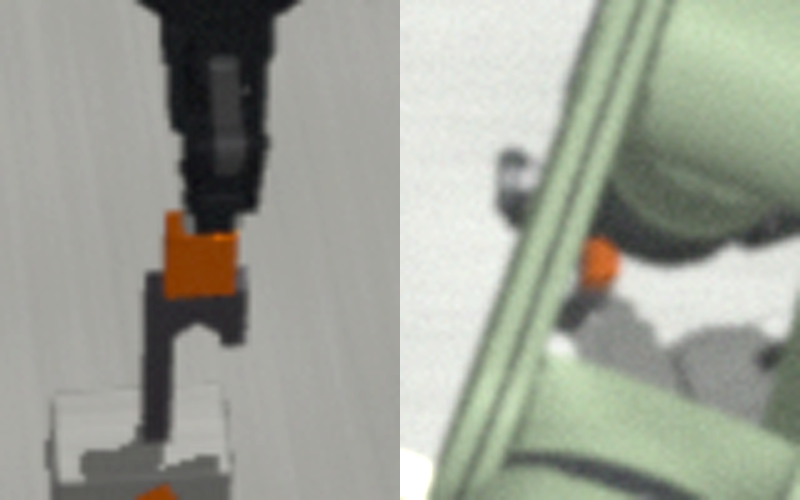

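The side crop shows the near finger over the tab. The offset of about 2 px is explained by that finger's own -y position, so the gripper is aligned. I'll descend and grip.

```bash
python3 -m jog '[[[0,-0.001,-0.025],[0,0,0],0.05],[[0,-0.001,-0.05],[0,0,0],0.05],[[0,-0.001,-0.07],[0,0,0],0.05],[[0,-0.001,-0.07],[0,0,0],0.05],[[0,-0.001,-0.07],[0,0,0],0.04]]'
python3 -m jog '[[[0,0,0],[0,0,0],0.03],[[0,0,0],[0,0,0],0.02],[[0,0,0],[0,0,0],0.0],[[0,0,0],[0,0,0],0.0],[[0,0,0],[0,0,0],0.0]]'
python3 -m jog '[[[0,0,0],[0,0,0],0.0],[[0,0,0.003],[0,0,0],0.0],[[0,0,0.01],[0,0,0],0.0],[[0,0,0.02],[0,0,0],0.0],[[0,0,0.03],[0,0,0],0.0]]'
```

```text
time_s: 3.2
position: [593.4, -208.6, 153.0]
eef_rot: [0.001, 0.033, 0.999, -0.0]
contact_force: [0.8, 0.3, -0.1]
gripper_width: 40.3
finger_force: 0.0
time_s: 3.7
position: [593.4, -208.2, 152.9]
eef_rot: [0.002, 0.034, 0.999, 0.0]
contact_force: [0.6, 2.6, 5.4]
gripper_width: 13.0
finger_force: 60.0
time_s: 4.2
position: [592.1, -208.4, 181.2]
eef_rot: [-0.001, 0.033, 0.999, 0.0]
contact_force: [-0.0, -0.6, -8.6]
gripper_width: 13.3
finger_force: 58.5
```

```bash
python3 -m jog '[[[0,0,0.035],[0,0,0],0.0],[[0,0,0.07],[0,0,0],0.0],[[0,0,0.105],[0,0,0],0.0],[[0,0.005,0.13],[0,0,0],0.0],[[-0.015,0.025,0.135],[0,0,-0.03],0.0]]'
python3 -m jog '[[[-0.025,0.03,0],[0,0,-0.04],0.0],[[-0.05,0.06,0],[0,0,-0.08],0.0],[[-0.075,0.09,0],[0,0,-0.12],0.0],[[-0.1,0.12,0],[0,0,-0.16],0.0],[[-0.12,0.15,0],[0,0,-0.2],0.0]]'
python3 -m jog '[[[-0.01,0.035,0],[-0.011,-0.036,0],0.0],[[-0.02,0.07,0],[-0.022,-0.073,0],0.0],[[-0.03,0.105,0],[-0.034,-0.11,0],0.0],[[-0.04,0.135,0],[-0.045,-0.147,0],0.0],[[-0.045,0.15,0],[-0.055,-0.18,0],0.0]]'
python3 -m jog '[[[-0.005,0.02,0],[-0.013,-0.04,0],0.0],[[-0.005,0.03,0],[-0.013,-0.04,0],0.0],[[-0.005,0.03,0],[-0.013,-0.04,0],0.0],[[-0.005,0.03,0],[-0.013,-0.04,0],0.0],[[-0.005,0.03,0],[-0.013,-0.04,0],0.0]]'
```

```text
time_s: 4.7
position: [580.6, -185.6, 320.7]
eef_rot: [0.006, 0.05, 0.999, -0.002]
contact_force: [1.6, 0.8, -7.9]
gripper_width: 13.2
finger_force: 60.0
time_s: 5.2
position: [455.4, -32.5, 317.0]
eef_rot: [-0.0, 0.149, 0.989, -0.0]
contact_force: [1.9, 1.2, -7.6]
gripper_width: 13.3
finger_force: 60.1
time_s: 5.7
position: [410.4, 118.5, 316.9]
eef_rot: [0.093, 0.146, 0.985, -0.013]
contact_force: [0.9, -1.3, -8.6]
gripper_width: 13.2
finger_force: 60.1
time_s: 6.2
position: [407.8, 145.6, 316.3]
eef_rot: [0.113, 0.148, 0.982, -0.018]
contact_force: [-0.3, 1.1, -8.3]
gripper_width: 13.4
finger_force: 60.1
```

```bash
python3 -m jog '[[[-0.008,0.02,0],[0,0,0],0.0],[[-0.0175,0.04,0],[0,0,0],0.0],[[-0.0175,0.04,0],[0,0,0],0.0],[[-0.0175,0.04,0],[0,0,0],0.0],[[-0.0175,0.04,0],[0,0,0],0.0]]'
python3 - <<'E'
from h import *
o=[]
for n,(x,y) in(("side",(240,110)),("top",(200,235))):
    im=cams.snapshot(n)[:,:,::-1];print(n,proj(n,status.read_state()["position"]))
    o.append(cv2.resize(im[y-60:y+60,x-40:x+40],(400,600),interpolation=cv2.INTER_CUBIC))
    print(blobs(im[:,:,::-1].copy(),"red"))
s=status.read_state();print(s["position"],s["eef_rot"],s["contact_force"],s["moment"])
cv2.imwrite("pics/b.png",cv2.convertScaleAbs(np.hstack(o),alpha=1.5))
E
```

```text
time_s: 6.7
position: [390.4, 185.7, 316.3]
eef_rot: [0.114, 0.147, 0.982, -0.018]
contact_force: [-0.1, 0.1, -7.7]
gripper_width: 12.9
finger_force: 60.1
side [[211.63741103  76.01096302]]
[(np.int32(30), array([261.1, 105.9])), (np.int32(37), array([256.1, 119.2]))]
top [[190.59752761 287.33447371]]
[(np.int32(30), array([486.5, 119.8])), (np.int32(10), array([206. , 242.2]))]
[390.2858278  185.83546309 316.32029199] [ 0.11355681  0.14750211  0.98236473 -0.01753616] [ 0.48682981  0.37888471 -7.92296363] [0.14140641 0.48913585 0.00486826]
```

View pics/b.png

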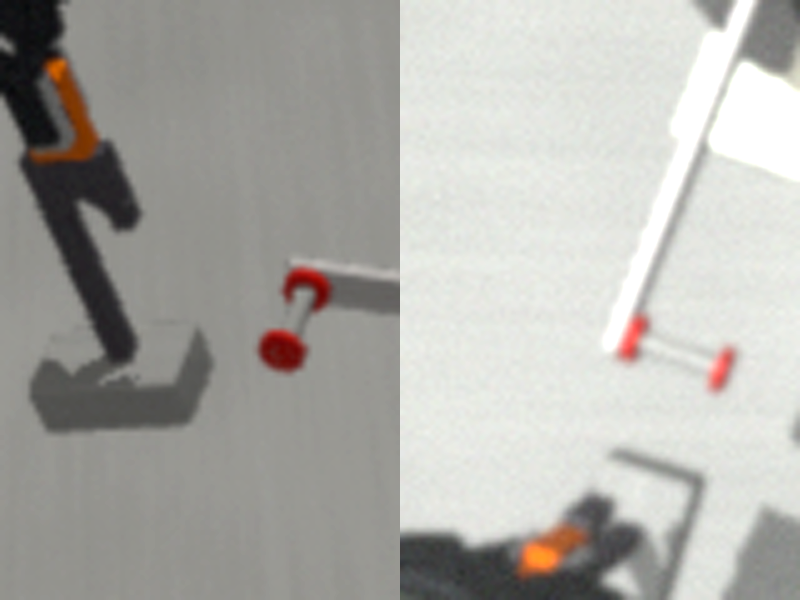

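```bash
cat >> h.py <<'E'
from scipy.spatial.transform import Rotation as Ro
def W(L,s=None,z0=152.5,yaw=-.30):  # weight-frame points -> world, rigid in grip, from the current state
    s=s or status.read_state();q=s["eef_rot"];R=Ro.from_quat([*q[1:],q[0]])
    D=Ro.from_quat([.033,.9995,0,0]) # tool at grip
    Rw=R*D.inv()*Ro.from_euler("z",-.066)
    return s["position"]+Rw.apply(np.atleast_2d(L).astype(float)-[22,0,z0]),Rw
E
python3 - <<'E'
from h import *
s=status.read_state();L=[[22,0,115],[38,23,28],[38,-23,28]]
P,Rw=W(L,s);print(P.round(1),Rw.as_euler("ZYX").round(3))
for n,x,y in(("side",200,50),("top",160,175)):print(n,((proj(n,P)-[x,y]+.4)*5+([400,0] if n=="top" else [0,0])).round())
st=np.array([484.5,157.1]);c,si=np.cos(-.3),np.sin(-.3)
d=P[0,:2]-st;print("notch in stand",d@[c,si],d@[-si,c])
E
```

```text
[[398.5 183.3 279.8]
 [439.1 194.8 198.7]
 [425.6 150.8 198.8]] [-0.298 -0.23  -0.001]
side [[ 90. 201.]
 [200. 317.]
 [174. 382.]]
top [[582. 544.]
 [600. 454.]
 [694. 485.]]
notch in stand -89.93753136061096 -0.4094401364429355
```

The side and top pictures show the weight tilted in the grip, with the lip at (136,215) zoomed and the pin ahead. The model agrees with the picture to about 2 px. Next I bring the pin into the opening.

```bash
python3 -m jog '[[[0.01,-0.003,-0.01],[0,0,0],0.0],[[0.03,-0.009,-0.01],[0,0,0],0.0],[[0.05,-0.015,-0.01],[0,0,0],0.0],[[0.066,-0.019,-0.01],[0,0,0],0.0],[[0.076,-0.022,-0.01],[0,0,0],0.0]]'
python3 -m jog '[[[0,0,0],[0,0,0],0.0],[[0,0,0],[0,0,0],0.0],[[0,0,0],[0,0,0],0.0],[[0,0,0],[0,0,0],0.0],[[0,0,0],[0,0,0],0.0]]'
cat > look.py <<'E'
import sys
from h import *
o=[];s=status.read_state()
P,Rw=W([[22,0,115]],s);d=P[0,:2]-[484.5,157.1];c,si=np.cos(-.3),np.sin(-.3)
print("t",s["time_s"],"notch stand",d@[c,si],d@[-si,c],P[0,2],Rw.as_euler("ZYX").round(3),"F",s["contact_force"].round(1),s["moment"].round(2))
for n,x,y in(("side",225,int(sys.argv[2])),("top",165,210)):
    im=cams.snapshot(n)[:,:,::-1];print(n,((proj(n,P)-[x,y]+.4)*5+([400,0] if n=="top" else [0,0])).round(),blobs(im[:,:,::-1].copy(),"red"))
    h=100
    o.append(cv2.resize(im[y:y+h,x:x+80],(400,500),interpolation=cv2.INTER_CUBIC))
cv2.imwrite(f"pics/{sys.argv[1]}.png",cv2.convertScaleAbs(np.hstack(o),alpha=1.5))
E
python3 look.py c 60
```

```text
time_s: 7.3
position: [467.6, 163.8, 305.7]
eef_rot: [0.113, 0.147, 0.982, -0.018]
contact_force: [-1.5, 1.2, -8.1]
gripper_width: 13.3
finger_force: 60.2
time_s: 7.8
position: [465.5, 164.8, 306.5]
eef_rot: [0.114, 0.146, 0.983, -0.017]
contact_force: [-0.3, 0.4, -8.7]
gripper_width: 13.5
finger_force: 60.2
t 7.8 notch stand -11.849778356664904 1.796400164511521 270.0020766045543 [-0.296 -0.23  -0.   ] F [-0.3  0.4 -8.7] [ 0.12  0.46 -0.03]
side [[139. 186.]] [(np.int32(34), array([261.4, 106.3])), (np.int32(38), array([256.3, 118.8]))]
top [[619. 194.]] [(np.int32(30), array([486.5, 119.8])), (np.int32(11), array([223.9, 248.5]))]
```

View pics/c.png

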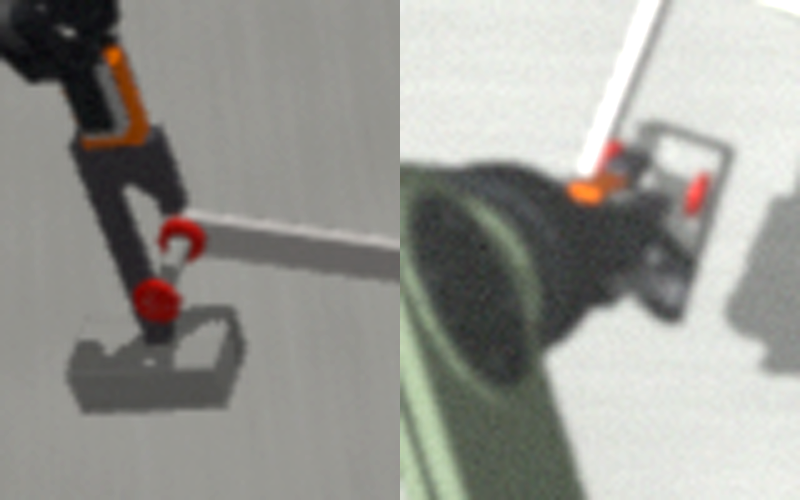

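```bash
cat > zoom.py <<'E'
import sys
from h import *
x,y=int(sys.argv[2]),int(sys.argv[3]);w=60
im=cams.snapshot("side")[:,:,::-1]
o=cv2.convertScaleAbs(cv2.resize(im[y:y+w,x:x+w],(600,600),interpolation=cv2.INTER_CUBIC),alpha=2)
s=status.read_state()
th=[(12.5,40),(12.5,103),(22,121),(31.5,103),(37,103)]
for yy,col in((-6,(0,255,0)),):
    P,_=W([[a,yy,b] for a,b in th],s);q=((proj("side",P)-[x,y]+.5)*10).astype(np.int32)
    cv2.polylines(o,[q],False,col,1)
P,_=W([[22,0,115]],s);q=((proj("side",P)-[x,y]+.5)*10)[0].astype(int);cv2.circle(o,tuple(int(v) for v in q),4,(255,255,0),-1)
st=[484.5,157.1,-.30];ph=float(sys.argv[4]) if len(sys.argv)>4 else 0
P=T(st,[[180-180*np.cos(ph),v,225-180*np.sin(ph)] for v in(-19,0,19)]);q=((proj("side",P)-[x,y]+.5)*10).astype(np.int32);cv2.polylines(o,[q],False,(255,0,255),1)
for v in q:cv2.circle(o,tuple(int(k) for k in v),3,(255,0,255),-1)
cv2.imwrite(f"pics/{sys.argv[1]}.png",o)
E
python3 zoom.py d 230 80
```

```text
(no output)
```

View pics/d.png

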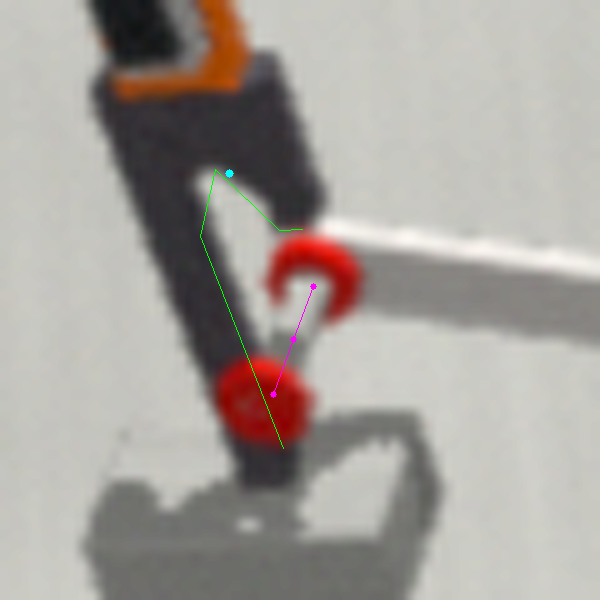

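```bash
python3 -m jog '[[[0.003,0.001,-0.003],[0,0,0],0.0],[[0.005,0.001,-0.009],[0,0,0],0.0],[[0.007,0.001,-0.016],[0,0,0],0.0],[[0.009,0,-0.023],[0,0,0],0.0],[[0.01,0,-0.027],[0,0,0],0.0]]'
python3 -m jog '[[[0,0,0],[0,0,0],0.0],[[0,0,0],[0,0,0],0.0],[[0,0,0],[0,0,0],0.0],[[0,0,0],[0,0,0],0.0],[[0,0,0],[0,0,0],0.0]]'
python3 zoom.py e 230 80
```

```text
time_s: 8.45
position: [475.7, 164.2, 277.9]
eef_rot: [0.113, 0.147, 0.983, -0.018]
contact_force: [-2.1, -1.3, -9.5]
gripper_width: 13.3
finger_force: 60.1
time_s: 8.95
position: [476.0, 164.6, 279.6]
eef_rot: [0.114, 0.147, 0.982, -0.017]
contact_force: [0.1, -0.4, -8.5]
gripper_width: 13.6
finger_force: 60.1
```

View pics/e.png

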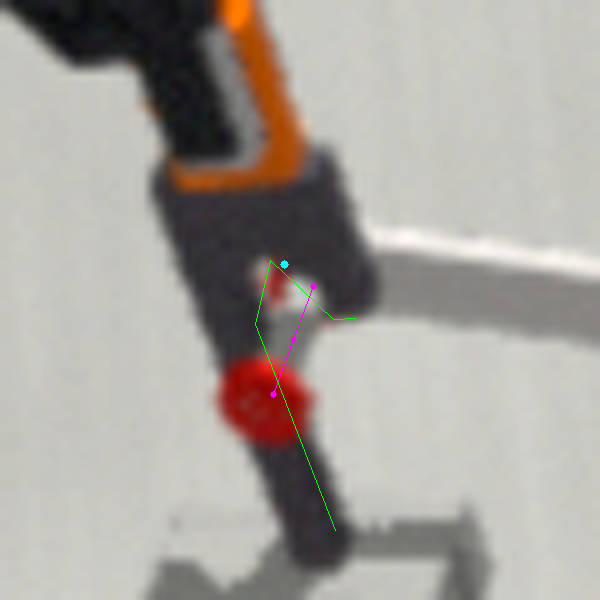

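The side picture shows the pin in the mouth of the V, between stem and lip. The line of descent ends within about 1 mm of the pin, so I'll ease down along the weight's axis.

```bash
python3 -m jog '[[[0.001,0,-0.003],[0,0,0],0.0],[[0.001,0,-0.006],[0,0,0],0.0],[[0.002,-0.001,-0.009],[0,0,0],0.0],[[0.003,-0.001,-0.011],[0,0,0],0.0],[[0.003,-0.001,-0.012],[0,0,0],0.0]]'
python3 -m jog '[[[0.0,0,-0.001],[0,0,0],0.0],[[0.0,0,-0.002],[0,0,0],0.0],[[0.001,0,-0.003],[0,0,0],0.0],[[0.001,0,-0.004],[0,0,0],0.0],[[0.001,0,-0.005],[0,0,0],0.0]]'
python3 -m jog '[[[0.0,0,-0.001],[0,0,0],0.0],[[0.0,0,-0.002],[0,0,0],0.0],[[0.001,0,-0.003],[0,0,0],0.0],[[0.001,0,-0.003],[0,0,0],0.0],[[0.001,0,-0.003],[0,0,0],0.0]]'
```

```text
time_s: 9.5
position: [479.0, 163.5, 266.9]
eef_rot: [0.113, 0.147, 0.982, -0.017]
contact_force: [0.4, 1.2, -7.9]
gripper_width: 13.3
finger_force: 60.1
time_s: 10.0
position: [479.7, 163.6, 262.4]
eef_rot: [0.113, 0.147, 0.982, -0.017]
contact_force: [-2.2, 0.5, -5.5]
gripper_width: 13.1
finger_force: 60.5
time_s: 10.5
position: [480.0, 163.5, 258.8]
eef_rot: [0.112, 0.147, 0.983, -0.018]
contact_force: [-4.9, 0.1, -6.6]
gripper_width: 13.2
finger_force: 60.7
```

```bash
python3 -m jog '[[[-0.0005,0,0],[0,0,0],0.0],[[-0.001,0,0],[0,0,0],0.0],[[-0.0015,0.0005,0],[0,0,0],0.0],[[-0.0015,0.0005,0],[0,0,0],0.0],[[-0.0015,0.0005,0],[0,0,0],0.0]]'
python3 look.py f 60
```

```text
time_s: 11.0
position: [479.7, 163.9, 259.5]
eef_rot: [0.114, 0.147, 0.982, -0.017]
contact_force: [-3.5, -1.0, -6.6]
gripper_width: 13.1
finger_force: 60.6
t 11.0 notch stand 1.9741144710157443 5.120160242742723 222.98459751019595 [-0.297 -0.231 -0.001] F [-3.5 -1.  -6.6] [-0.11  0.94 -0.06]
side [[178. 266.]] [(np.int32(49), array([256.1, 121.1]))]
top [[643. 171.]] [(np.int32(32), array([486.3, 119.8])), (np.int32(6), array([224.5, 248. ]))]
```

```bash
python3 -m jog '[[[-0.0005,0,0],[0,0,0],0.0],[[-0.001,0.0005,0],[0,0,0],0.0],[[-0.0015,0.0005,0],[0,0,0],0.0],[[-0.002,0.0005,0],[0,0,0],0.0],[[-0.002,0.0005,0],[0,0,0],0.0]]'
python3 -m jog '[[[0,0,-0.0005],[0,0,0],0.0],[[0,0,-0.001],[0,0,0],0.0],[[0,0,-0.0015],[0,0,0],0.0],[[0,0,-0.002],[0,0,0],0.0],[[0,0,-0.002],[0,0,0],0.0]]'
```

```text
time_s: 11.6
position: [478.4, 165.0, 259.9]
eef_rot: [0.115, 0.147, 0.982, -0.017]
contact_force: [0.1, 1.2, -5.6]
gripper_width: 13.3
finger_force: 60.5
time_s: 12.1
position: [478.0, 164.6, 257.6]
eef_rot: [0.114, 0.147, 0.982, -0.017]
contact_force: [2.9, 0.6, -5.4]
gripper_width: 12.9
finger_force: 60.4
```

```bash
python3 -m jog '[[[0.0004,0,-0.001],[0,0,0],0.0],[[0.0008,0,-0.002],[0,0,0],0.0],[[0.0008,0,-0.003],[0,0,0],0.0],[[0.001,0,-0.004],[0,0,0],0.0],[[0.001,0,-0.005],[0,0,0],0.0]]'
python3 -m jog '[[[0.0,0,-0.001],[0,0,0],0.0],[[0.0001,0,-0.002],[0,0,0],0.0],[[0.0002,0,-0.003],[0,0,0],0.0],[[0.0003,-0.0001,-0.004],[0,0,0],0.0],[[0.0004,-0.0001,-0.005],[0,0,0],0.0]]'
python3 -m jog '[[[0,0,0],[0,0,0],0.0],[[0,0,0],[0,0,0],0.0],[[0,0,0],[0,0,0],0.0],[[0,0,0],[0,0,0],0.0],[[0,0,0],[0,0,0],0.0]]'
```

```text
time_s: 12.6
position: [478.3, 164.6, 252.2]
eef_rot: [0.113, 0.147, 0.982, -0.017]
contact_force: [0.4, 0.7, -5.0]
gripper_width: 13.3
finger_force: 60.6
time_s: 13.1
position: [478.7, 164.4, 247.2]
eef_rot: [0.113, 0.147, 0.982, -0.017]
contact_force: [0.6, 0.1, -4.9]
gripper_width: 13.1
finger_force: 60.7
time_s: 13.6
position: [478.7, 164.3, 247.3]
eef_rot: [0.113, 0.147, 0.982, -0.017]
contact_force: [0.9, 0.1, -4.7]
gripper_width: 13.1
finger_force: 60.7
```

```bash
python3 -m jog '[[[0.0001,0,-0.0015],[0,0,0],0.0],[[0.0002,-0.0001,-0.003],[0,0,0],0.0],[[0.0004,-0.0001,-0.0045],[0,0,0],0.0],[[0.0005,-0.0002,-0.006],[0,0,0],0.0],[[0.0007,-0.0002,-0.0075],[0,0,0],0.0]]'
python3 -m jog '[[[0.0002,0,-0.0015],[0,0,0],0.0],[[0.0004,-0.0001,-0.003],[0,0,0],0.0],[[0.0006,-0.0002,-0.0045],[0,0,0],0.0],[[0.0008,-0.0002,-0.006],[0,0,0],0.0],[[0.001,-0.0003,-0.0075],[0,0,0],0.0]]'
python3 -m jog '[[[0.0002,0,-0.0015],[0,0,0],0.0],[[0.0005,-0.0001,-0.003],[0,0,0],0.0],[[0.0007,-0.0002,-0.0045],[0,0,0],0.0],[[0.001,-0.0003,-0.006],[0,0,0],0.0],[[0.0013,-0.0004,-0.0075],[0,0,0],0.0]]'
```

```text
time_s: 14.1
position: [479.5, 164.2, 239.7]
eef_rot: [0.114, 0.147, 0.982, -0.017]
contact_force: [-0.4, -0.7, -3.8]
gripper_width: 12.9
finger_force: 60.8
time_s: 14.6
position: [480.6, 164.0, 232.3]
eef_rot: [0.114, 0.147, 0.982, -0.017]
contact_force: [-0.5, -0.5, -3.4]
gripper_width: 13.0
finger_force: 60.9
time_s: 15.1
position: [482.0, 163.6, 224.8]
eef_rot: [0.114, 0.147, 0.982, -0.017]
contact_force: [-1.5, -1.2, -2.9]
gripper_width: 13.1
finger_force: 61.0
```

```bash
python3 -m jog '[[[0.0001,0,-0.0014],[0,0,0],0.0],[[0.0003,-0.0001,-0.0028],[0,0,0],0.0],[[0.0006,-0.0001,-0.0042],[0,0,0],0.0],[[0.0009,-0.0002,-0.0056],[0,0,0],0.0],[[0.0011,-0.0003,-0.007],[0,0,0],0.0]]'
python3 -m jog '[[[0.0003,0,-0.0014],[0,0,0],0.0],[[0.0006,-0.0001,-0.0028],[0,0,0],0.0],[[0.0009,-0.0003,-0.0042],[0,0,0],0.0],[[0.0012,-0.0004,-0.0056],[0,0,0],0.0],[[0.0016,-0.0005,-0.007],[0,0,0],0.0]]'
for i in 1; do python3 -m jog '[[[0,0,0],[0,0,0],0.0],[[0,0,0],[0,0,0],0.0],[[0,0,0],[0,0,0],0.0],[[0,0,0],[0,0,0],0.0],[[0,0,0],[0,0,0],0.0]]'; done
python3 -c "
from rig import status;s=status.read_state();print(s['contact_force'],s['moment'])"
```

```text
time_s: 15.6
position: [483.3, 163.2, 217.9]
eef_rot: [0.114, 0.147, 0.982, -0.017]
contact_force: [-0.4, -2.1, -0.4]
gripper_width: 13.5
finger_force: 61.1
time_s: 16.1
position: [484.9, 162.7, 211.0]
eef_rot: [0.114, 0.147, 0.982, -0.017]
contact_force: [1.0, -3.3, -0.5]
gripper_width: 13.1
finger_force: 61.3
time_s: 16.6
position: [484.8, 162.8, 211.0]
eef_rot: [0.114, 0.147, 0.982, -0.017]
contact_force: [1.7, -3.5, -0.7]
gripper_width: 13.4
finger_force: 61.3
[ 1.68644691 -3.51713049 -0.72515021] [-0.67203404 -0.32628071 -0.15174598]
```

```bash
sed -e 's/argv\[2\])),("top",165,210)/argv[2])),("top",150,160)/' -e 's/"side",225/"side",215/' -e 's/x+80/x+100/;s/h=100/h=150/;s/(400,500)/(400,600)/;s/\*5+/*4+/' look.py > look2.py; python3 look2.py g 50
```

```text
t 16.6 notch stand 7.158545478420011 5.494297286945299 174.49360128504094 [-0.297 -0.231 -0.001] F [ 1.7 -3.5 -0.7] [-0.67 -0.33 -0.15]
side [[197. 316.]] [(np.int32(38), array([260.7, 136. ]))]
top [[671. 335.]] [(np.int32(30), array([486.4, 119.7])), (np.int32(6), array([228.5, 247. ]))]
```

View pics/g.png

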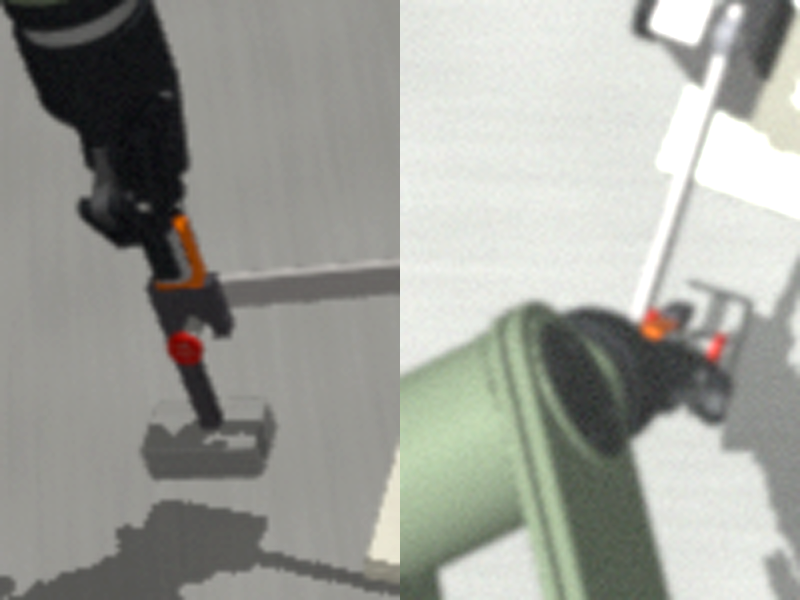

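The side picture shows the pin in the notch, with the arm sunk. In the top picture the hook sits towards the +y collar at (655,318). The wrist force (-y, acting at pin height) fits the plate rubbing that collar, so I'll shift to the stand's -y.

```bash
python3 -m jog '[[[-0.0003,-0.001,0],[0,0,0],0.0],[[-0.0006,-0.002,0],[0,0,0],0.0],[[-0.0009,-0.003,0],[0,0,0],0.0],[[-0.0009,-0.003,0],[0,0,0],0.0],[[-0.0009,-0.003,0],[0,0,0],0.0]]'
python3 -m jog '[[[-0.0003,-0.001,0],[0,0,0],0.0],[[-0.0006,-0.002,0],[0,0,0],0.0],[[-0.0006,-0.002,0],[0,0,0],0.0],[[-0.0006,-0.002,0],[0,0,0],0.0],[[-0.0006,-0.002,0],[0,0,0],0.0]]'
python3 -c "
from rig import status;s=status.read_state();print(s['contact_force'],s['moment'])"
```

```text
time_s: 17.2
position: [484.6, 161.1, 211.4]
eef_rot: [0.115, 0.147, 0.982, -0.016]
contact_force: [3.9, 3.6, -0.4]
gripper_width: 13.4
finger_force: 61.2
time_s: 17.7
position: [484.0, 159.3, 211.5]
eef_rot: [0.115, 0.147, 0.982, -0.015]
contact_force: [4.3, 4.5, -1.0]
gripper_width: 13.3
finger_force: 61.2
[ 4.26940807  4.49774301 -0.97231795] [ 0.90081486 -0.59388329  0.23322365]
```

```bash
python3 -m jog '[[[0.0005,0.0005,0],[0,0,0],0.0],[[0.001,0.001,0],[0,0,0],0.0],[[0.0015,0.0015,0],[0,0,0],0.0],[[0.002,0.0015,0],[0,0,0],0.0],[[0.002,0.0015,0],[0,0,0],0.0]]'
python3 -m jog '[[[0,0,0],[0,0,0],0.0],[[0,0,0],[0,0,0],0.0],[[0,0,0],[0,0,0],0.0],[[0,0,0],[0,0,0],0.0],[[0,0,0],[0,0,0],0.0]]'
python3 -c "
from rig import status;s=status.read_state();print(s['contact_force'],s['moment'])"
```

```text
time_s: 18.2
position: [484.6, 159.4, 210.5]
eef_rot: [0.113, 0.147, 0.983, -0.017]
contact_force: [-0.3, 4.5, -1.2]
gripper_width: 13.1
finger_force: 61.2
time_s: 18.7
position: [484.7, 159.4, 210.6]
eef_rot: [0.113, 0.147, 0.983, -0.017]
contact_force: [0.1, 4.5, -1.9]
gripper_width: 13.4
finger_force: 61.2
[ 0.07608641  4.52414888 -1.93029104] [1.01185726 0.26299781 0.15602433]
```

```bash
python3 -m jog '[[[0.0002,0.0005,0],[0,0,0],0.0],[[0.0003,0.001,0],[0,0,0],0.0],[[0.0005,0.0015,0],[0,0,0],0.0],[[0.0005,0.0015,0],[0,0,0],0.0],[[0.0005,0.0015,0],[0,0,0],0.0]]'
python3 -c "
from rig import status;s=status.read_state();print(s['contact_force'],s['moment'])"
```

```text
time_s: 19.2
position: [484.8, 159.8, 210.4]
eef_rot: [0.113, 0.147, 0.983, -0.019]
contact_force: [-2.2, -1.2, -1.2]
gripper_width: 13.1
finger_force: 61.2
[-2.22154477 -1.19649765 -1.17359227] [-0.2892424   0.64566606 -0.1395796 ]
```

```bash
python3 -m jog '[[[-0.0003,-0.0002,-0.001],[0,0,0],0.0],[[-0.0001,-0.0005,-0.0025],[0,0,0],0.0],[[0.0003,-0.0007,-0.004],[0,0,0],0.0],[[0.0007,-0.0008,-0.0055],[0,0,0],0.0],[[0.001,-0.0009,-0.0065],[0,0,0],0.0]]'
python3 -m jog '[[[0,0,0],[0,0,0],0.0],[[0,0,0],[0,0,0],0.0],[[0,0,0],[0,0,0],0.0],[[0,0,0],[0,0,0],0.0],[[0,0,0],[0,0,0],0.0]]'
python3 -c "
from rig import status;s=status.read_state();print(s['contact_force'],s['moment'])"
```

```text
time_s: 19.7
position: [486.6, 159.5, 204.2]
eef_rot: [0.114, 0.147, 0.982, -0.018]
contact_force: [-1.6, -3.6, 0.5]
gripper_width: 13.0
finger_force: 61.3
time_s: 20.2
position: [486.5, 159.6, 204.4]
eef_rot: [0.114, 0.147, 0.982, -0.018]
contact_force: [-2.2, -4.8, -0.8]
gripper_width: 13.1
finger_force: 61.3
[-2.23645219 -4.75753672 -0.83098672] [-0.89974835  0.44802289 -0.24566408]
```

```bash
python3 -m jog '[[[-0.0001,-0.0002,0],[0,0,0],0.0],[[-0.0002,-0.0004,0],[0,0,0],0.0],[[-0.0002,-0.0004,0],[0,0,0],0.0],[[-0.0002,-0.0004,0],[0,0,0],0.0],[[-0.0002,-0.0004,0],[0,0,0],0.0]]'
python3 -c "
from rig import status;s=status.read_state();print(s['position'],s['contact_force'],s['moment'])"
```

```text
time_s: 20.7
position: [486.5, 159.5, 204.4]
eef_rot: [0.114, 0.147, 0.982, -0.017]
contact_force: [-1.4, -5.2, -0.2]
gripper_width: 12.5
finger_force: 61.3
[486.46533062 159.53337793 204.41519584] [-1.36278804 -5.20025293 -0.21066987] [-0.76957685  0.34816341 -0.24606878]
```

```bash
python3 -m jog '[[[-0.0001,-0.0003,0],[0,0,0],0.0],[[-0.0002,-0.0006,0],[0,0,0],0.0],[[-0.0003,-0.0009,0],[0,0,0],0.0],[[-0.0003,-0.0009,0],[0,0,0],0.0],[[-0.0003,-0.0009,0],[0,0,0],0.0]]'
python3 -c "
from rig import status;s=status.read_state();print(s['position'],s['contact_force'],s['moment'])"
```

```text
time_s: 21.2
position: [486.4, 159.2, 204.6]
eef_rot: [0.114, 0.147, 0.982, -0.017]
contact_force: [-0.5, -0.6, 0.5]
gripper_width: 13.0
finger_force: 61.3
[486.435905   159.19749364 204.56421475] [-0.46392625 -0.58214274  0.47441484] [0.0332331  0.22366218 0.01181993]
```

```bash
cat > avg.py <<'E'
from rig import status,cams
import numpy as np
A=[]
for i in range(12):
    cams.snapshot("side");s=status.read_state();A.append(np.r_[s["position"],s["contact_force"],s["moment"]])
A=np.array(A);print(s["time_s"],A.mean(0).round(2),A.std(0)[3:].round(2))
a=A.mean(0);print("stand x,y force",a[3]*.955-a[4]*.296,a[3]*.296+a[4]*.955)
E
python3 avg.py
```

```text
21.8 [ 4.8642e+02  1.5910e+02  2.0454e+02 -2.9000e-01  1.5100e+00 -2.9000e-01
  3.3000e-01  1.7000e-01  4.0000e-02] [0.6  0.97 0.57 0.16 0.05 0.05]
stand x,y force -0.7195328813946911 1.352422449798686
```

```bash
python3 -m jog '[[[0.0002,0,-0.0007],[0,0,0],0.0],[[0.0004,-0.0001,-0.0014],[0,0,0],0.0],[[0.0006,-0.0001,-0.0021],[0,0,0],0.0],[[0.0008,-0.0002,-0.0028],[0,0,0],0.0],[[0.001,-0.0002,-0.0032],[0,0,0],0.0]]'; python3 avg.py
```

```text
time_s: 22.3
position: [487.4, 158.6, 201.2]
eef_rot: [0.114, 0.147, 0.982, -0.017]
contact_force: [0.9, 3.0, -0.1]
gripper_width: 12.8
finger_force: 61.4
22.9 [ 4.8735e+02  1.5857e+02  2.0129e+02  1.2200e+00  3.9700e+00  2.0000e-01
  8.1000e-01 -1.9000e-01  2.0000e-01] [0.46 0.3  0.47 0.05 0.05 0.03]
stand x,y force -0.00678604773669278 4.151780467385957
```

```bash
python3 -m jog '[[[0.0001,0.0003,0.0003],[0,0,0],0.0],[[0.0002,0.0006,0.0006],[0,0,0],0.0],[[0.0002,0.0006,0.0006],[0,0,0],0.0],[[0.0002,0.0006,0.0006],[0,0,0],0.0],[[0.0002,0.0006,0.0006],[0,0,0],0.0]]'; python3 avg.py
```

```text
time_s: 23.4
position: [487.2, 158.7, 201.7]
eef_rot: [0.114, 0.147, 0.982, -0.018]
contact_force: [0.8, 2.7, -0.2]
gripper_width: 13.3
finger_force: 61.4
24.0 [ 4.8721e+02  1.5880e+02  2.0170e+02  1.4400e+00  1.4400e+00  5.5000e-01
  3.6000e-01 -2.4000e-01  8.0000e-02] [0.4  0.44 0.76 0.06 0.04 0.04]
stand x,y force 0.9512731330648294 1.8070445176339125
```

```bash
python3 -m jog '[[[0.0001,0.0001,0.0003],[0,0,0],0.0],[[0.0001,0.0002,0.0006],[0,0,0],0.0],[[0.0001,0.0003,0.001],[0,0,0],0.0],[[0.0001,0.0003,0.001],[0,0,0],0.0],[[0.0001,0.0003,0.001],[0,0,0],0.0]]'; python3 avg.py
```

```text
time_s: 24.5
position: [487.0, 159.0, 202.6]
eef_rot: [0.113, 0.147, 0.983, -0.018]
contact_force: [-0.0, -0.4, 0.1]
gripper_width: 12.8
finger_force: 61.4
25.1 [ 4.8706e+02  1.5906e+02  2.0254e+02 -2.4000e-01 -5.5000e-01  3.7000e-01
 -1.3000e-01  1.4000e-01 -5.0000e-02] [0.55 0.45 0.69 0.06 0.09 0.03]
stand x,y force -0.06337320428875129 -0.5927704395290798
```

```bash
python3 -m jog '[[[0,0,0],[0,0,0],0.012],[[0,0,0],[0,0,0],0.0125],[[0,0,0],[0,0,0],0.013],[[0,0,0],[0,0,0],0.0133],[[0,0,0],[0,0,0],0.0136]]'
python3 -m jog '[[[0,0,0],[0,0,0],0.0139],[[0,0,0],[0,0,0],0.0142],[[0,0,0],[0,0,0],0.0145],[[0,0,0],[0,0,0],0.0148],[[0,0,0],[0,0,0],0.0151]]'
python3 -m jog '[[[0,0,0],[0,0,0],0.0155],[[0,0,0],[0,0,0],0.016],[[0,0,0],[0,0,0],0.0165],[[0,0,0],[0,0,0],0.017],[[0,0,0],[0,0,0],0.018]]'
```

```text
time_s: 25.6
position: [487.1, 159.1, 202.6]
eef_rot: [0.113, 0.147, 0.982, -0.018]
contact_force: [-1.1, -1.5, -0.2]
gripper_width: 13.6
finger_force: 22.4
time_s: 26.1
position: [487.8, 159.6, 203.0]
eef_rot: [0.114, 0.147, 0.982, -0.017]
contact_force: [0.2, -0.9, 0.5]
gripper_width: 14.9
finger_force: 0.1
time_s: 26.6
position: [487.4, 159.3, 202.8]
eef_rot: [0.114, 0.147, 0.982, -0.017]
contact_force: [-0.2, -0.1, 0.8]
gripper_width: 18.4
finger_force: 0.0
```

```bash
python3 -m jog '[[[0,0,0],[0,0,0],0.02],[[0,0,0],[0,0,0],0.022],[[0,0,0],[0,0,0],0.025],[[0,0,0],[0,0,0],0.028],[[0,0,0],[0,0,0],0.03]]'
python3 - <<'E'
from h import *
for i in range(8):
    im=cams.snapshot("side");print([b[1].tolist() for k in("red","orange") for b in blobs(im,k) if b[1][1]<200])
E
```

```text
time_s: 27.1
position: [487.3, 159.3, 202.7]
eef_rot: [0.114, 0.147, 0.982, -0.017]
contact_force: [0.0, -0.1, 1.0]
gripper_width: 30.1
finger_force: 0.0
[[262.2, 139.0], [260.6, 109.9]]
[[262.2, 139.1], [260.5, 109.8]]
[[262.2, 139.2], [260.6, 109.9]]
[[262.2, 139.2], [260.6, 109.9]]
[[262.2, 139.1], [260.5, 109.8]]
[[262.2, 139.2], [260.6, 109.9]]
[[262.2, 139.1], [260.6, 109.9]]
[[262.2, 139.1], [260.6, 109.9]]
```

The weight hangs still. Now I withdraw along the tool axis.

```bash
python3 -m jog '[[[-0.0011,0.0003,0.005],[0,0,0],0.03],[[-0.0033,0.001,0.015],[0,0,0],0.03],[[-0.0056,0.0017,0.025],[0,0,0],0.03],[[-0.0078,0.0024,0.035],[0,0,0],0.03],[[-0.01,0.003,0.045],[0,0,0],0.03]]'
python3 -m jog '[[[-0.0045,0.0014,0.02],[0,0,0],0.03],[[-0.009,0.003,0.04],[0,0,0],0.03],[[-0.015,0.004,0.06],[0,0,0],0.03],[[-0.03,0.008,0.08],[0,0,0],0.03],[[-0.05,0.014,0.09],[0,0,0],0.03]]'
python3 - <<'E'
from h import *
for i in range(10):
    im=cams.snapshot("side");print([b[1].tolist() for k in("red","orange") for b in blobs(im,k) if b[1][1]<200])
t=cams.snapshot("top")
a=np.hstack([cv2.resize(v[y:y+150,x:x+100],(400,600),interpolation=cv2.INTER_CUBIC) for v,x,y in((im,215,50),(t,150,160))])
cv2.imwrite("pics/i.png",cv2.convertScaleAbs(a[:,:,::-1],alpha=1.5))
print(status.read_state()["contact_force"],status.read_state()["time_s"])
E
```

```text
time_s: 28.0
position: [477.3, 162.5, 249.1]
eef_rot: [0.114, 0.147, 0.982, -0.017]
contact_force: [0.3, -0.3, -0.2]
gripper_width: 30.1
finger_force: 0.0
time_s: 28.5
position: [427.7, 176.5, 340.3]
eef_rot: [0.115, 0.147, 0.982, -0.016]
contact_force: [-0.8, -0.2, -0.3]
gripper_width: 30.2
finger_force: 0.0
[[261.9, 138.4], [256.5, 110.0]]
[[262.1, 138.5], [256.4, 110.0]]
[[261.9, 138.3], [256.4, 110.0]]
[[262.0, 138.4], [256.4, 110.0]]
[[261.8, 138.3], [256.5, 110.0]]
[[261.7, 138.3], [256.6, 110.1]]
[[261.9, 138.3], [256.6, 110.1]]
[[262.0, 138.2], [256.5, 110.0]]
[[262.2, 138.2], [256.5, 110.0]]
[[261.9, 138.3], [256.4, 110.0]]
[ 0.01727442 -0.29051099  0.58953516] 29.05
```

View pics/i.png

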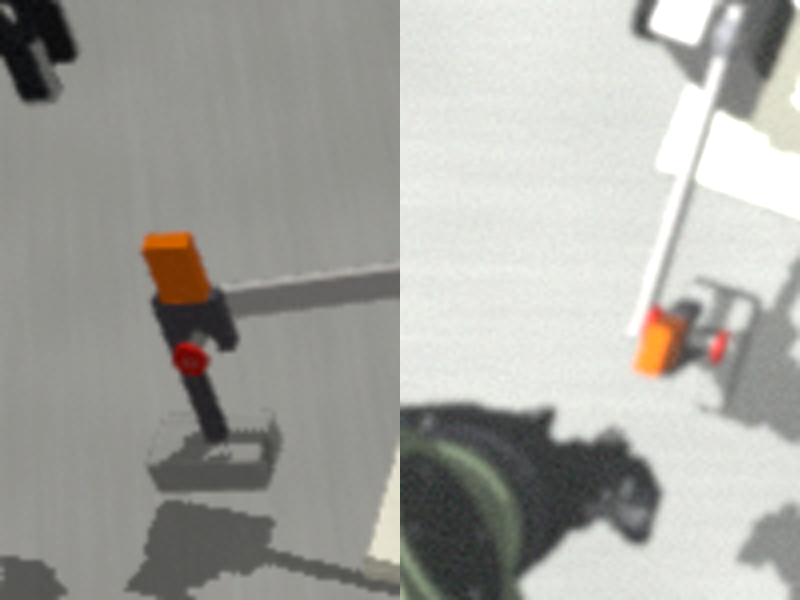

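The weight hangs tilted in its notch and still (collar at about (262,138) in every frame), with the gripper clear. I'll hand it in.

```bash
python3 -c "
from rig import bot;print(bot.hand_in())"
```

```text
the job is handed in; nothing more can be done
None
```

The weight with the orange tab (the one farthest left) hangs still on the dancer arm's pin; I released it only once the arm carried the load, saw no jump or swing, left the roll, jar and roller alone, and handed the job in at about 29 s.

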